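# Feel out the cedar door's gap with a taper gauge

## Robot

A 7-joint arm with a two-finger parallel gripper is mounted at the origin on the work surface. World frame = base frame: x ahead of the robot, y to its left, z up, the work surface at z = 0. Lengths are in m, angles in rad, forces in N, time in s.
With the tool pointing down it reaches from about 0.4 to 0.875 m from the base axis. Payload 4.4 kg.
Tool frame: the origin (TCP) lies midway between the tips of the shut fingers; the grasp point (between the pads) lies 19 mm behind it; z points along the fingers, y is the line along which they close (so a half turn about z gives the same grasp; the last joint's range is limited). The gripper opens to 85 mm and grips with 20 to 120 N. Pads are 22 mm wide; open, the fingers measure 114 mm over their backs; the gripper's body (76 mm by 85 mm) begins 54 mm behind the grasp point. The pads swing forward as they close: fully open they stand 13 mm farther back than shut.
Start: joints at [-1.393, 0.628, 0.038, 1.517, -0.027, 0.996, -0.02], TCP at [0.157, 0.631, 0.231] pointing down, gripper open.
Joint ranges: [-3.06, 3.06], [-0.37, 2.12], [-1.25, 1.32], [0.18, 2.47], [-1.1, 4.24], [0.23, 1.98], [-2.94, 2.94]. Speed limits (rad/s): [2.57, 2.57, 3.14, 3.14, 3.14, 3.14, 3.14].

## Interface

Orientations are given as a 3x3 rotation matrix whose columns are the frame's x, y, z axes.
In Python, from station import bot, hand, optics gives the robot as it stands. Calls block until the motion is done:
- bot.reach(position, orientation): joint-space move of the TCP to a pose.
- bot.move_l(position, rotation=None, rate=0.15, until_force=None): straight line of the TCP; rotation=None keeps the orientation; rate is the mean speed in m/s. With until_force (N) it stops when the force on the tool has changed by that much, and returns True; else False.
- bot.move_j(angles): joint-space move.
- hand.gripper_to(opening, force=None): finger opening in m; force is the grip in N (None keeps the last); returns when the fingers have stopped.
- bot.pause(seconds).
- bot.inverse_kinematics(position, orientation): joint angles nearest the present ones, or None.
- bot.read_state(): the state.
- optics.camera(name): name is "scene" or "top" or "wrist"; returns a dict with "frame" (480x640x3 uint8, red, green, blue), "depth" (480x640 float32, m along the optical axis (not along the pixel's ray), 0 where there is no reading), "fx", "fy", "cx", "cy" (pixels), "world_from_camera" (4x4, takes a point from camera to world coordinates). Camera axes: x right, y down, z forward; pixel columns grow to the right and rows downward; lengths in m; the calibration is good to about 2 mm. A picture is of the moment at which its call begins.
A pose or a line that the arm cannot do raises bot.IKError and nothing moves.
- bot.finish_job(): hands the job in; it is judged then, once.
The state is a dict: "time_s": time; "joints": joint angles; "joint_vel": joint speeds; "joint_efforts": joint torques, N m; "eef_pos": TCP position; "eef_rot": TCP orientation; "force": force on the tool from outside, world axes, zero at the start; "moment": the same for the moment, N m; "gripper_width": finger opening in m; "gripper_force": force on a finger pad.
Only numpy, scipy, OpenCV 4.12 (cv2) and the standard library are available. Lean on these libraries where they do the work, as an engineer would, in place of code of your own. Each camera call takes 0.05 s, during which the arm holds its last target. There are 200 camera calls.

## Task

The little cedar door of the tool cubby stands a few millimetres ajar: take the taper gauge out of the bamboo holding block and slide its blade straight down into the gap between the door's edge and the sprung bamboo strip, until it drags snugly on both sides. Do not force it (the door must not be shoved along, nor the strip pushed right back), leave the fox, cup and punch alone, and finish while still holding the gauge in the gap at that depth.

Things in the scene. Friction and masses are not known exactly. Their poses are not given: they have to be found in the camera images.
- gauge_handle (a point): Centre of the plain wooden handle of the taper gauge, a loose tool of about 90 g that stands upright in the block's slot. The handle is 40 mm along its x, 24 mm along its y (grip it across these 24 mm) and 48 mm tall; its flat shoulder, 24 mm below this point, rests on the block's top. z is up.
- gauge_tip (a point): Middle of the lower end of the gauge's blade, 94 mm straight below the handle's centre while the blade is straight; same axes as the handle.
- gauge: The whole taper gauge; origin at the tip of the straight blade, z up. The steel blade hangs 70 mm below the handle's shoulder and is 22 mm wide along x; its thickness along y tapers evenly, both faces alike, from 16 mm at the shoulder to 2 mm at the tip (1 mm thicker for each 5 mm). The blade gives sideways: see blade.
- blade (a joint): Swing of the blade about a pin along x near the shoulder (rad): 0 straight, up to 0.1 either way, softly sprung straight (about 0.25 N per mm at mid blade), so that it finds its own middle when the gap is a little to one side.
- block: Bamboo holding block, fixed to the bench, 70 x 64 mm and 78 mm tall, with an upright slot of 28 mm (its x) by 18 mm (its y) right through its middle, in which the gauge stands, axes parallel to the block's. Origin at the centre of the underside.
- strip_edge (a point): On the tool cubby (walnut box fixed to the bench): middle of the upper edge of the sprung strip's face, strip at rest, 90 mm above the bench. x runs along the gap (108 mm long), y across it to the door, z up. Strip and door are 10 mm thick, tops level here; hollow below for 74 mm. Side rails 56 mm off along x and the ledge over the strip (24 mm to -y) are 4 mm higher. Box: 50 mm to -y, 145 mm to +y.
- door_edge (a point): Middle of the upper edge of the cedar door that faces the strip; same axes as strip_edge. The middle of the gap lies half-way between the two points. The door is 80 mm long along y, and carries a ridge 6 mm high 64 mm from this edge.
- door (a joint): How far the door stands open (m): the width of the gap between door and resting strip, 0 when shut, 6 to 9.5 mm at the start. It slides stiffly: about 9 N moves it and it stays where it is.
- strip (a joint): How far the sprung bamboo strip (108 x 30 x 10 mm) is pushed back (m), away from the door: 0 at rest, 0.007 at its stop. It pushes back with about 1 N at the start of its travel and 0.9 N more for each mm. A blade lightly gripped between strip and door needs a push of about 3 to 6 N to go deeper.
- fox: Resin fox, 60 mm tall and about 45 mm across, loose, bystander. Origin at the centre of its underside.
- cup: Pewter tea cup, 68 mm wide, 62 mm tall, loose, bystander. Origin at the centre of its underside.
- punch: Iron punch, 122 mm long and 15 mm thick, lying on the bench along its x, loose, bystander. Origin on its underside.
Not all that is in view belongs to the job. Several things look just like the part that bears strip_edge: the one meant starts farthest from the robot's base.

How it is judged:
By the outcome, as a careful person would: the job done as asked, in the order asked, and still so for the second after the job is handed in, while the arm keeps its last pose, push and grip.
It also fails if it takes over 45 s, if anything falls off the work surface, if the arm or the gripper's body presses on something with over 40 N, if the wrist force passes 120 N, or if a joint passes its speed limit or range.

## Working session

There is one attempt and no reset: what is moved stays moved. The work goes in short steps, each a Python script; the robot and the scene stay as the last script left them, time stands still between calls to the robot, and variables do not carry over. Pictures are saved under pics/ and viewed, at most 10 in all, crops included, and the job is handed in when it is done.

```bash
ls; mkdir -p pics; cat > h.py <<'E'
import numpy as np, cv2
from station import bot, hand, optics
def grab(n):
    c=optics.camera(n); np.savez(f'pics/{n}.npz',**c); return c
def world(c,u,v,d=None):
    d=c['depth'][int(v),int(u)] if d is None else d
    p=np.array([(u-c['cx'])/c['fx']*d,(v-c['cy'])/c['fy']*d,d,1]); return (c['world_from_camera']@p)[:3]
def cloud(c):
    v,u=np.mgrid[:480,:640]; d=c['depth']
    P=np.stack([(u-c['cx'])/c['fx']*d,(v-c['cy'])/c['fy']*d,d,np.ones_like(d)],-1)
    return (P@c['world_from_camera'].T)[...,:3]
def onplane(c,uv,z):
    uv=np.atleast_2d(uv); T=c['world_from_camera']
    r=np.c_[(uv[:,0]-c['cx'])/c['fx'],(uv[:,1]-c['cy'])/c['fy'],np.ones(len(uv))]@T[:3,:3].T
    return T[:3,3]+r*((z-T[2,3])/r[:,2])[:,None]
E
python3 - <<'E'
from h import *
for n in('top','scene'):
    c=grab(n); cv2.imwrite(f'pics/{n}1.png',c['frame'][...,::-1]); print(n,c['fx'],c['world_from_camera'].round(3).tolist())
s=bot.read_state();print(s['time_s'],s['eef_rot'])
E
```

```text
pics
top 561.3273115757402 [[0.026, -0.98, 0.197, 0.321], [-1.0, -0.024, 0.009, -0.02], [-0.004, -0.198, -0.98, 1.179], [0.0, 0.0, 0.0, 1.0]]
scene 476.4306491106567 [[0.187, 0.738, -0.649, 1.138], [0.982, -0.128, 0.138, -0.146], [0.019, -0.663, -0.749, 0.837], [0.0, 0.0, 0.0, 1.0]]
0.1 [[-9.70422833e-01  2.41411211e-01 -3.89566467e-04]
 [ 2.41411524e-01  9.70421390e-01 -1.67366217e-03]
 [-2.59971795e-05 -1.71820582e-03 -9.99998524e-01]]
```

View pics/top1.png

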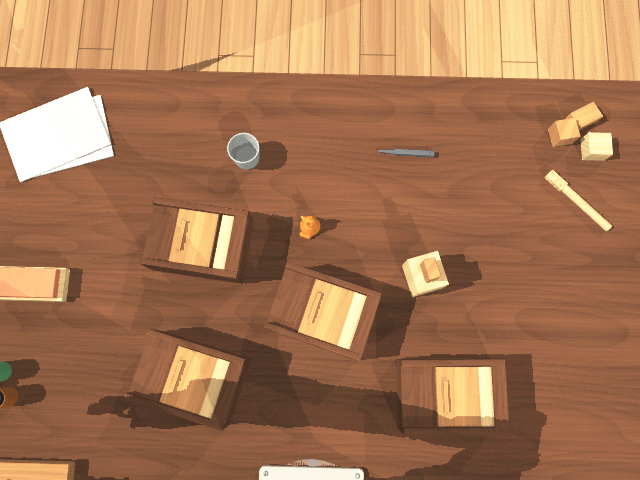

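View pics/scene1.png

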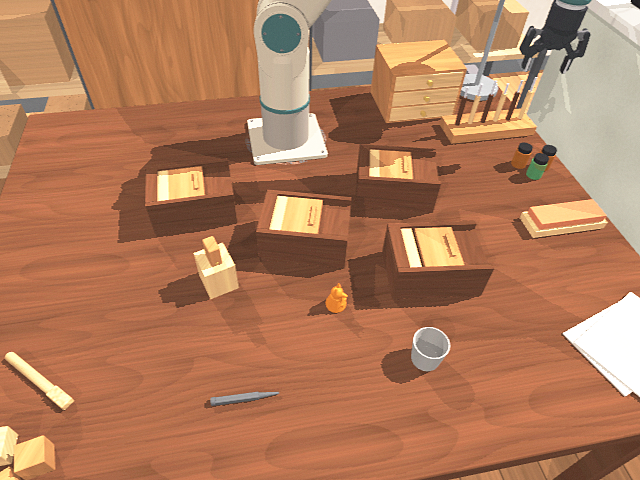

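The top view shows four cubbies, at about (198,240), (325,312), (190,378) and (455,393). The robot base is at the bottom, near (312,490). The cubby at (198,240) is farthest from it and is the only one with a dark gap, at (218,240). The block with the gauge is at (427,272), the fox at (310,227), the cup at (243,150) and the punch at (407,153).

I'll confirm the choice in an enlarged crop and get rough positions.

```bash
python3 - <<'E'
from h import *
c=dict(np.load('pics/top.npz'))
f=c['frame'][190:290,130:260,::-1]; cv2.imwrite('pics/crop1.png',cv2.resize(f,None,fx=6,fy=6,interpolation=cv2.INTER_CUBIC)[:600,:780])
for u,v in [(198,240),(325,312),(190,378),(455,393)]:
    p=onplane(c,[u,v],.09)[0]; print('cubby',(u,v),p.round(3),np.hypot(*p[:2]).round(3))
for n,u,v in [('strip',224,243),('door',195,250),('handle',431,267),('blocktop',415,287),('bench',350,180),('ledge',243,245),('fox',310,227),('cup',243,150)]: print(n,world(c,u,v).round(4))
# handle & block in the depth cloud
P=cloud(c); m=np.zeros((480,640),bool); m[245:300,395:455]=1
for lo,hi in((.115,.14),(.07,.085)):
    k=m&(P[...,2]>lo)&(P[...,2]<hi); q=P[k]
    if len(q)>20: print(lo,len(q),np.median(q[:,2]),cv2.minAreaRect((q[:,:2]*1000).astype(np.float32)))
k=np.zeros((480,640),bool);k[195:285,140:255]=1
q=P[k&(P[...,2]>.08)];print(len(q),cv2.minAreaRect((q[:,:2]*1000).astype(np.float32)))
E
```

```text
cubby (198, 240) [0.535 0.236 0.09 ] 0.585
cubby (325, 312) [ 0.4   -0.019  0.09 ] 0.4
cubby (190, 378) [0.269 0.233 0.09 ] 0.356
cubby (455, 393) [ 0.255 -0.267  0.09 ] 0.369
strip [0.5303 0.1841 0.0902]
door [0.5148 0.2404 0.0906]
handle [ 0.4869 -0.2179  0.1258]
blocktop [ 0.4547 -0.196   0.0709]
bench [ 6.952e-01 -6.670e-02 -5.000e-04]
ledge [0.5299 0.1484 0.0761]
fox [0.5773 0.0163 0.0445]
cup [0.7565 0.1706 0.0057]
0.115 281 0.12516152810207304 ((485.4002685546875, -219.71719360351562), (40.205814361572266, 24.95726203918457), 18.435550689697266)
0.07 800 0.07790026810526329 ((485.5320129394531, -219.58914184570312), (70.1977767944336, 64.596923828125), 17.365896224975586)
5164 ((496.0574951171875, 144.6498260498047), (444.7190856933594, 185.05062866210938), 65.87287902832031)
```

View pics/crop1.png

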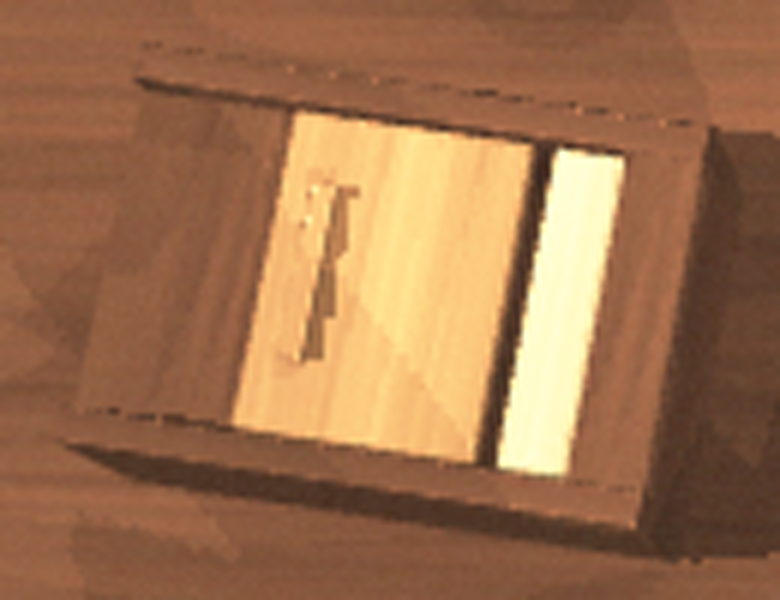

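The crop confirms it: the door edge runs through about crop (515,300), and the dark gap lies between it and the pale strip at (560,300). That is the far cubby with its door ajar. Next I'll move the wrist camera over it.

```bash
cat >> h.py <<'E'
def down(deg):
    b=np.radians(deg); y=np.array([np.cos(b),np.sin(b),0]); z=np.array([0,0,-1.]); return np.c_[np.cross(y,z),y,z]
E
python3 - <<'E'
from h import *
g=np.array([.535,.205])
for i,off in enumerate([(-.05,0),(0,.05)]):
    bot.reach([g[0]+off[0],g[1]+off[1],.30],down(80)); bot.pause(.2)
    c=grab('wrist'); np.savez(f'pics/wg{i}.npz',**c); cv2.imwrite(f'pics/wg{i}.png',c['frame'][...,::-1])
    s=bot.read_state(); T=c['world_from_camera']; print(s['time_s'],s['eef_pos'],(s['eef_rot'].T@(T[:3,3]-s['eef_pos']) if hasattr(s['eef_rot'],'T') else np.array(s['eef_rot']).T@(T[:3,3]-s['eef_pos'])).round(3),c['fx'],T[:3,2].round(2))
im=np.hstack([cv2.resize(cv2.imread(f'pics/wg{i}.png'),(400,300)) for i in (0,1)]); cv2.imwrite('pics/wg.png',im)
E
```

```text
2.3083 [0.48480258 0.20560085 0.29985964] [ 0.084  0.001 -0.142] 403.53038589286757 [ 0.32 -0.05 -0.95]
2.9417 [0.53464569 0.2541742  0.30024627] [ 0.083  0.001 -0.142] 403.53038589286757 [ 0.32 -0.06 -0.95]
```

View pics/wg.png

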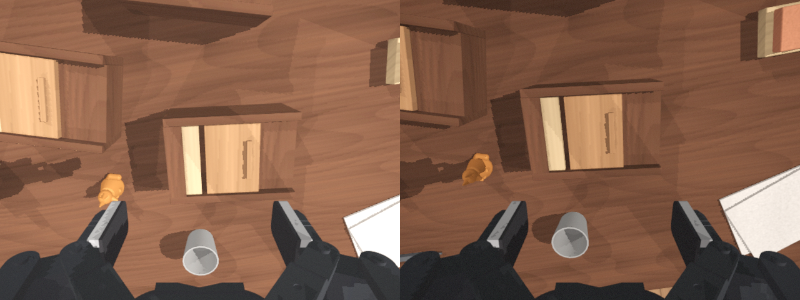

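The two wrist views (shown at 0.625 scale) show the target cubby upright. The pale strip is at x≈190 (left) and 552 (right), the dark gap at x≈203 and 565, and the fox and cup are clear of it. Now I'll find the sub-pixel edges by casting rays onto the plane z=0.09, and check that height from depth.

```bash
cat > edges.py <<'E'
from h import *
def rowedges(c,rows,u0,u1,axis=0):
    """per row: dark gap minimum between u0..u1, half-level crossing each side"""
    g=cv2.GaussianBlur(c['frame'],(1,1),0)[...,1].astype(float); L=[];R=[]
    for v in rows:
        r=g[v,u0:u1]; k=int(np.argmin(r))
        a=r[:k+1]; b=r[k:]
        if k<4 or len(b)<5: continue
        def cross(s):      # s starts at min, rises
            h=(s[0]+np.median(s[4:9]))/2; i=int(np.argmax(s>h)); return i-1+(h-s[i-1])/(s[i]-s[i-1]) if i else None
        x,y=cross(a[::-1]),cross(b)
        if x is None or y is None: continue
        L.append((u0+k-x,v)); R.append((u0+k+y,v))
    return np.array(L),np.array(R)
def fit(P):
    vx,vy,x,y=cv2.fitLine(P[:,:2].astype(np.float32),cv2.DIST_HUBER,0,1e-6,1e-6).ravel()
    if vx<0: vx,vy=-vx,-vy
    n=np.array([-vy,vx]); return np.array([x,y]),np.degrees(np.arctan2(vy,vx)),P[:,:2]@n,n
E
python3 - <<'E'
from edges import *
for n,rows,u0,u1 in [('wg0',range(215,295,3),308,348),('wg1',range(170,255,3),245,290)]:
    c=dict(np.load(f'pics/{n}.npz')); P=cloud(c)
    # u ranges follow a slightly slanted gap: print profile row for check
    v=rows[len(rows)//2]; print(n,c['frame'][v,u0-25:u1+5,1].tolist(), 'z',P[v,u0-8:u1,2].round(3).tolist())
    L,R=rowedges(c,rows,u0,u1); res=[]
    for E in(L,R):
        p=onplane(c,E,.09); ctr,ang,d,nn=fit(p); res.append((ctr,ang,np.median(d),p)); print(len(E),ctr.round(4),round(ang,2),'sd mm',(d.std()*1e3).round(2), p[[0,-1],:2].round(4).tolist())
    a=np.radians((res[0][1]+res[1][1])/2); nn=np.array([-np.sin(a),np.cos(a)])
    print('width mm',1e3*(res[1][0]-res[0][0])@nn, 'mid off', (res[1][0]+res[0][0])@nn/2)
c=dict(np.load('pics/top.npz')); v=240; print(c['frame'][v,200:245,1].tolist())
L,R=rowedges(c,range(218,263,2),207,227)
for E in(L,R):
    p=onplane(c,E,.09); ctr,ang,d,nn=fit(p); print('top',len(E),ctr.round(4),round(ang,2),'sd',(d.std()*1e3).round(2))
E
```

```text
wg0 [121, 117, 112, 109, 105, 107, 110, 111, 114, 109, 124, 184, 213, 215, 221, 232, 240, 242, 243, 241, 242, 242, 239, 234, 236, 236, 236, 234, 233, 232, 234, 235, 234, 232, 232, 232, 219, 167, 71, 71, 71, 70, 66, 71, 71, 87, 150, 179, 177, 175, 179, 181, 181, 183, 183, 182, 182, 183, 183, 185, 183, 182, 182, 185, 185, 184, 181, 182, 180, 182] z [0.09, 0.09, 0.089, 0.089, 0.089, 0.089, 0.09, 0.09, 0.091, 0.089, 0.09, 0.089, 0.089, 0.09, 0.09, 0.089, 0.09, 0.09, 0.09, 0.089, 0.09, 0.006, 0.005, 0.004, 0.007, 0.006, 0.006, 0.006, 0.005, 0.006, 0.09, 0.089, 0.089, 0.088, 0.09, 0.089, 0.09, 0.089, 0.089, 0.09, 0.09, 0.089, 0.09, 0.09, 0.089, 0.089, 0.089, 0.089]
27 [0.5328 0.1993] -7.0 sd mm 1.61 [[0.4943, 0.2041], [0.5713, 0.1947]]
27 [0.5271 0.2072] -6.12 sd mm 2.35 [[0.4946, 0.2055], [0.5726, 0.2021]]
width mm 7.1213193 mid off 0.26245117
wg1 [89, 87, 78, 82, 78, 82, 83, 85, 85, 77, 105, 156, 174, 177, 185, 196, 204, 205, 207, 204, 205, 205, 207, 209, 211, 212, 213, 205, 194, 194, 197, 198, 199, 196, 197, 196, 197, 192, 179, 143, 58, 54, 48, 48, 46, 48, 61, 115, 143, 141, 142, 144, 1
[... 244 characters left out ...]
089, 0.09, 0.089, 0.082, 0.006, 0.005, 0.006, 0.006, 0.005, 0.005, 0.005, 0.006, 0.09, 0.089, 0.089, 0.089, 0.091, 0.089, 0.089, 0.09, 0.09, 0.089, 0.091, 0.091, 0.091, 0.09, 0.089, 0.09, 0.088, 0.09, 0.089, 0.091, 0.09, 0.09]
29 [0.5401 0.1997] -7.12 sd mm 0.27 [[0.495, 0.2055], [0.5722, 0.1954]]
29 [0.5269 0.2079] -7.12 sd mm 0.21 [[0.4961, 0.2116], [0.5734, 0.2022]]
width mm 6.4574013 mid off 0.26839757
[214, 210, 204, 200, 204, 205, 202, 204, 202, 205, 201, 199, 195, 176, 93, 53, 55, 124, 252, 252, 253, 252, 252, 253, 252, 251, 251, 251, 240, 200, 102, 98, 96, 97, 104, 109, 107, 102, 98, 101, 111, 110, 104, 68, 63]
top 23 [0.536  0.2054] -7.03 sd 0.15
top 23 [0.5358 0.1978] -7.07 sd 0.29
```

```bash
python3 - <<'E'
from h import *
b=np.array([.4855,-.2197]); rays=[]
for i,off in enumerate([(-.06,.02),(-.06,-.03)]):
    bot.reach([b[0]+off[0],b[1]+off[1],.26],down(107.5)); bot.pause(.2)
    c=grab('wrist'); P=cloud(c); cv2.imwrite(f'pics/wb{i}.png',c['frame'][...,::-1])
    near=np.hypot(P[...,0]-b[0],P[...,1]-b[1])<.06
    for nm,lo,hi,z in(('handle',.118,.135,.126),('block',.073,.083,.078)):
        k=(near&(P[...,2]>lo)&(P[...,2]<hi)).astype(np.uint8)
        k=cv2.morphologyEx(k,cv2.MORPH_OPEN,np.ones((3,3),np.uint8)); 
        v,u=np.nonzero(k); p=onplane(c,np.c_[u,v].astype(float),z); zz=np.median(P[k>0][:,2])
        r=cv2.minAreaRect((p[:,:2]*1000).astype(np.float32)); print(nm,len(u),'z',zz.round(4),np.round(r[0],1),np.round(r[1],1),round(r[2],1),'mean px',u.mean().round(1),v.mean().round(1))
        if nm=='handle':
            d=onplane(c,[[u.mean(),v.mean()]],0)[0]-c['world_from_camera'][:3,3]; rays.append((c['world_from_camera'][:3,3],d/np.linalg.norm(d)))
(o1,d1),(o2,d2)=rays
A=sum(np.eye(3)-np.outer(d,d) for _,d in rays); B=sum((np.eye(3)-np.outer(d,d))@o for o,d in rays); print('triang',np.linalg.solve(A,B).round(4))
print(bot.read_state()['time_s'])
E
```

```text
handle 1577 z 0.1252 [ 483.7 -219.2] [41.7 23.9] 16.1 mean px 269.4 290.1
block 3756 z 0.0775 [ 485.3 -219. ] [71. 64.] 17.6 mean px 277.4 261.1
handle 1483 z 0.1253 [ 483.6 -219.9] [41.  23.7] 17.6 mean px 330.5 307.7
block 3746 z 0.0775 [ 485.1 -219.2] [71.1 63.9] 17.6 mean px 328.8 278.2
triang [ 0.4857 -0.219   0.1206]
5.475
```

View pics/wb0.png

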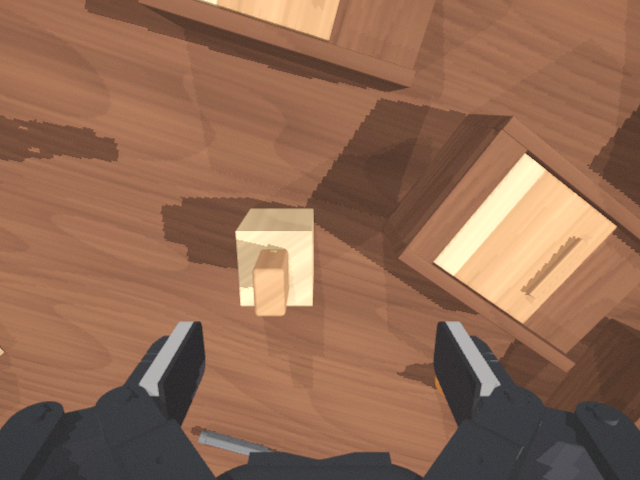

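The wrist view shows the block top around (275,268) with the handle top at (270,285), both unobstructed. The top and wrist views agree on the handle centre at (0.485,-0.219), yaw 17.5°, top at 0.126. Next I'll grasp and lift.

```bash
python3 - <<'E'
from h import *
R=down(107.5); p=np.array([.4852,-.2193,.19])
bot.reach(p,R); bot.move_l([p[0],p[1],.089],rate=.12,until_force=8); s=bot.read_state(); print('down',np.round(s['eef_pos'],4),np.round(s['force'],1))
hand.gripper_to(0.015,force=50); s=bot.read_state(); print('grip',s['gripper_width'],s['gripper_force'],np.round(s['force'],1),np.round(s['eef_pos'],4))
hit=bot.move_l([p[0],p[1],.21],rate=.1); bot.pause(.2); s=bot.read_state(); print(hit,s['gripper_width'],np.round(s['force'],2),np.round(s['eef_pos'],4),s['time_s'])
c=grab('wrist'); cv2.imwrite('pics/held.png',c['frame'][...,::-1])
E
```

```text
down [ 0.4857 -0.2198  0.0898] [0.4 0.4 0.4]
grip 0.02382324865397598 49.20765817165375 [-0.6 -0.3  3.7] [ 0.4854 -0.2194  0.0893]
False 0.02351469813543765 [-0.82  0.39 -0.79] [ 0.4849 -0.2192  0.2095] 9.0833
```

View pics/held.png

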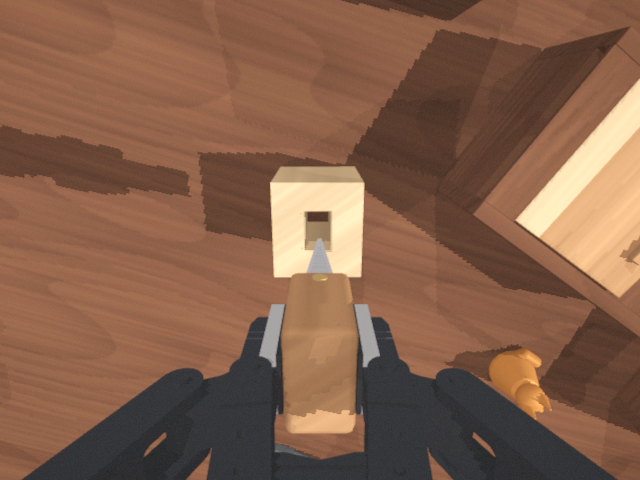

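The gauge is held: it weighs about 0.8 N, and the blade tip is at (319,240), straight under the handle. Next I'll carry it over the gap and check the tip against the gap in the wrist view.

```bash
python3 - <<'E'
from h import *
R=down(82.9); x,y=.534,.2027
bot.move_l([.4852,-.2193,.24],rate=.15)
bot.reach([x,y,.24],R); bot.move_l([x,y,.180],rate=.1); bot.pause(.4)
c=grab('wrist'); np.savez('pics/over.npz',**c)
s=bot.read_state(); print(np.round(s['eef_pos'],4),np.round(s['force'],2),s['time_s'],s['gripper_width'])
T=np.linalg.inv(c['world_from_camera'])
def px(p): q=T@np.r_[p,1]; return np.round([c['fx']*q[0]/q[2]+c['cx'],c['fy']*q[1]/q[2]+c['cy']],1)
e=np.array(s['eef_pos']); print('pred tip px',px(e-[0,0,.081]))
cv2.imwrite('pics/over.png',cv2.resize(c['frame'][120:345,180:480,::-1],None,fx=2.6,fy=2.6,interpolation=cv2.INTER_CUBIC))
E
```

```text
[0.5341 0.2028 0.1802] [ 0.47 -0.11 -1.52] 12.25 0.0232952963399309
pred tip px [317.6 254.7]
```

View pics/over.png

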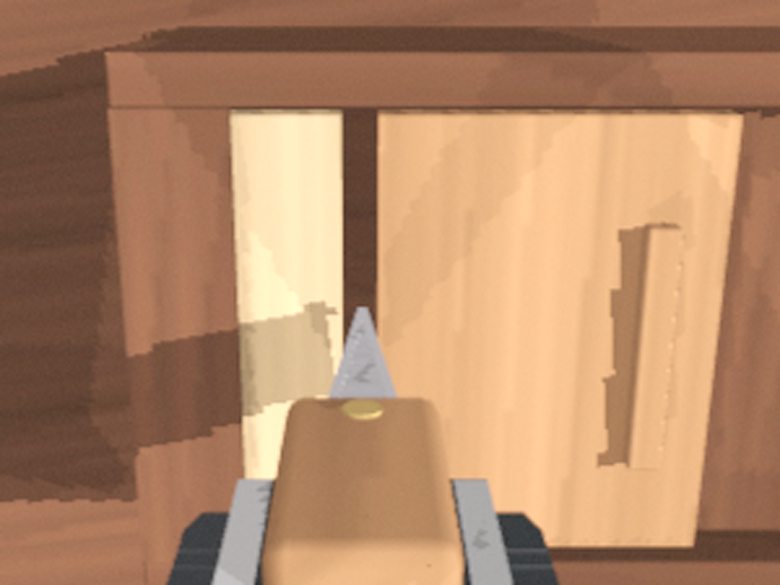

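The tip is at crop (363,308), and the gap spans x=343 to 377 there (middle 360). So it is centred within about 0.6 mm and lined up with the gap. The gap measures about 7.3 mm, scaled by the 24 mm of strip that shows. I'll shift slightly toward the strip and descend under guard.

```bash
cat > seg.py <<'E'
from h import *
def st(t):
    s=bot.read_state(); print(t,np.round(s['eef_pos'],4),np.round(s['force'],2),round(s['gripper_width'],4),round(s['time_s'],2)); return s
E
python3 - <<'E'
from seg import *
x,y=.534-.0001,.2027-.0009
bot.move_l([x,y,.180],rate=.02); bot.pause(.2); f0=st('start')['force']
h=bot.move_l([x,y,.152],rate=.04,until_force=3); bot.pause(.2); s=st(h)
if not h:
    z=.152
    while z>.138:
        z-=.002; bot.move_l([x,y,z],rate=.02); bot.pause(.15); s=st('z%.3f'%z)
        if s['force'][2]-f0[2]>2.5: break
E
```

```text
start [0.5339 0.2018 0.18  ] [ 0.76  0.81 -0.68] 0.0238 12.7
False [0.534  0.2019 0.1523] [ 0.52  0.19 -0.8 ] 0.0238 13.75
z0.150 [0.5339 0.2018 0.15  ] [ 0.16  0.16 -0.5 ] 0.0232 14.15
z0.148 [0.5339 0.2018 0.148 ] [-0.55  0.33 -0.87] 0.0233 14.55
z0.146 [0.5339 0.2018 0.146 ] [-0.39  0.06 -0.76] 0.0236 14.95
z0.144 [0.5339 0.2018 0.144 ] [ 0.02  0.33 -0.81] 0.0236 15.35
z0.142 [0.5339 0.2018 0.142 ] [-0.22  0.07 -0.38] 0.0234 15.75
z0.140 [0.5339 0.2018 0.14  ] [ 0.22  0.21 -1.26] 0.0233 16.15
z0.138 [0.5341 0.2018 0.138 ] [ 1.47 -0.12 -1.54] 0.0237 16.55
```

```bash
python3 - <<'E'
from seg import *
x,y=.5339,.2018; z=.138
while z>.122:
    z-=.001; bot.move_l([x,y,z],rate=.02); bot.pause(.1)
    f=[bot.read_state()['force']]
    for _ in range(5): bot.pause(.04); f.append(bot.read_state()['force'])
    m=np.mean(f,0); print('%.3f'%z,np.round(m,2))
    if m[2]>2.2: break
st('end'); c=grab('wrist'); np.savez('pics/in.npz',**c); cv2.imwrite('pics/in.png',cv2.resize(c['frame'][90:345,150:490,::-1],None,fx=2.3,fy=2.3,interpolation=cv2.INTER_CUBIC))
E
```

```text
0.137 [ 0.71 -0.36 -0.01]
0.136 [ 0.64 -0.37  0.33]
0.135 [0.75 0.08 0.34]
0.134 [0.69 0.05 0.37]
0.133 [0.24 0.44 0.71]
0.132 [ 0.47 -0.14  1.29]
0.131 [ 0.28 -0.21  1.35]
0.130 [ 0.67 -0.1   1.52]
0.129 [0.48 0.07 2.18]
0.128 [ 0.7  -0.05  2.45]
end [0.5339 0.2018 0.128 ] [0.53 0.13 2.16] 0.0234 22.13
```

View pics/in.png

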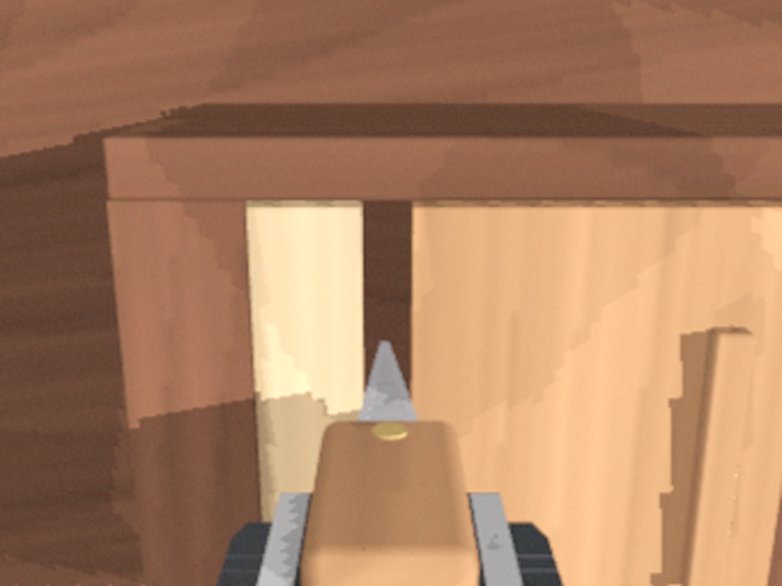

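The blade is in the gap, with its tip hidden below the tops and centred at crop x≈387. The gap now spans 363 to 412, and the visible strip spans 247 to 363. I'll measure how far the strip and door have moved, comparing the before and after images.

```bash
python3 - <<'E'
from edges import *
a=np.radians(-7.1); n=np.array([-np.sin(a),np.cos(a)]); t=np.array([np.cos(a),np.sin(a)])
def prof(nm):
    c=dict(np.load(f'pics/{nm}.npz')); T=np.linalg.inv(c['world_from_camera']); o=np.array([.534,.2027])
    s=np.arange(-32,90,.1)/1e3; acc=[]
    for xo in np.arange(.036,.049,.001):   # sample brightness along y lines on plane z=.09
        p=o+xo*t+s[:,None]*n; q=(T@np.c_[p,np.full(len(p),.09),np.ones(len(p))].T); u=c['fx']*q[0]/q[2]+c['cx']; v=c['fy']*q[1]/q[2]+c['cy']
        acc.append(cv2.remap(c['frame'].astype(np.float32),u[None].astype(np.float32),v[None].astype(np.float32),cv2.INTER_LINEAR)[0,:,1])
    m=np.mean(acc,0); g=np.gradient(cv2.GaussianBlur(m[None],(11,1),0)[0]); y=s*1e3
    def pk(lo,hi,sg): k=(y>lo)&(y<hi); i=np.argmax(np.where(k,sg*g,-9)); return y[i].round(2)
    E=pk(-31,-22,1),pk(-9,0,-1),pk(0,9,1),pk(72,88,-1); print(nm,'ledge,strip,door,doorback',E,'strip vis',E[1]-E[0],'gap',E[2]-E[1],'door-ledge',E[2]-E[0])
for nm in('wg1','over','in'): prof(nm)
E
```

```text
wg1 ledge,strip,door,doorback (np.float64(-28.3), np.float64(-2.0), np.float64(4.3), np.float64(85.0)) strip vis 26.3 gap 6.3 door-ledge 32.6
over ledge,strip,door,doorback (np.float64(-31.0), np.float64(-9.0), np.float64(2.5), np.float64(84.6)) strip vis 22.0 gap 11.5 door-ledge 33.5
in ledge,strip,door,doorback (np.float64(-31.0), np.float64(-3.1), np.float64(0.8), np.float64(84.5)) strip vis 27.9 gap 3.9000000000000004 door-ledge 31.8
```

```bash
python3 - <<'E'
from edges import *
a=np.radians(-7.1); n=np.array([-np.sin(a),np.cos(a)]); o=np.array([.534,.2027])
for nm,r0,r1,u0,u1,w0,w1 in(('wg1',172,200,248,285,216,240),('over',168,225,302,337,262,278),('in',184,230,298,340,250,266)):
    c=dict(np.load(f'pics/{nm}.npz')); L,R=rowedges(c,range(r0,r1,2),u0,u1)
    g=np.gradient(c['frame'][...,1].astype(float),axis=1)
    W=[]
    for v in range(r0,r1,2):
        s=np.clip(g[v,w0:w1],0,None); W.append((w0+(s*np.arange(w1-w0))[s>8].sum()/s[s>8].sum(),v))
    f=lambda E,z=.09:np.median((onplane(c,E,z)[:,:2]-o)@n)*1e3
    wl,l,r=f(np.array(W),.094),f(L),f(R); print(nm,len(L),'ledge %.2f strip %.2f door %.2f | vis %.2f gap %.2f door-ledge %.2f'%(wl,l,r,l-wl,r-l,r-wl))
E
```

```text
wg1 14 ledge -27.14 strip -2.22 door 4.29 | vis 24.92 gap 6.51 door-ledge 31.43
over 29 ledge -27.61 strip -3.60 door -0.95 | vis 24.01 gap 2.65 door-ledge 26.66
in 23 ledge -27.50 strip -4.99 door -2.15 | vis 22.51 gap 2.84 door-ledge 25.34
```

```bash
python3 - <<'E'
from edges import *
a=np.radians(-7.1); n=np.array([-np.sin(a),np.cos(a)]); o=np.array([.534,.2027])
for nm,r0,r1,u0,u1 in(('wg1',172,200,262,285),('over',168,225,316,340),('in',184,230,318,345)):
    c=dict(np.load(f'pics/{nm}.npz')); g=np.gradient(c['frame'][...,1].astype(float),axis=1); W=[]
    for v in range(r0,r1,2):
        s=g[v,u0:u1]*(g[v,u0:u1]>12); W.append((u0+(s*np.arange(u1-u0)).sum()/s.sum(),v))
    print(nm,'door %.2f'%(np.median((onplane(c,np.array(W),.09)[:,:2]-o)@n)*1e3))
E
```

```text
wg1 door 4.34
over door 4.29
in door 4.27
```

The door hasn't moved (4.29 → 4.27 mm). The strip is pushed back about 1.4 mm of its 7 mm, and the net push is about 3.2 N. I'll go 2 mm deeper for a firm drag, check, and hand in.

```bash
python3 - <<'E'
from seg import *
bot.move_l([.5339,.2018,.126],rate=.01); bot.pause(.4)
f=[]
for _ in range(8): bot.pause(.04); f.append(bot.read_state()['force'])
m=np.mean(f,0); print(m.round(2)); s=st('end')
if 1.5<m[2]<5.5 and s['gripper_width']>.02: print(bot.finish_job())
E
```

```text
[ 0.95 -0.8   2.01]
end [0.5339 0.2018 0.126 ] [ 2.2  -0.79  1.33] 0.024 23.27
the job is handed in; nothing more can be done
None
```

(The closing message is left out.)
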